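# Weigh the amber bottle on the sprung scale

## Task

Release the hanging scale by sliding its orange transport lock all the way to the end stop with the green block, while the hook is still empty. Then hang the amber bottle by the loop of its red clip on the scale's sprung hook, lowering it slowly and gently so that the hook takes the weight without a jerk or bounce and without being forced to the bottom of its travel, let go, and wait until it hangs upright and still. Leave all the other things on the table where they are.

Things in the scene. Friction and masses are not known exactly. Their poses are not given: they have to be found in the camera images.
- scale: Green and grey hanging scale, fixed to the table. Origin: centre line, on the table, under the front face of its head. Its x axis points away from the hook (the hook reaches out along its -x, towards the robot), its y to the robot's left, z up. The head is an open frame, x 0 to 61, y -88 to 88, z 152 to 270 mm; the foot plate is x -20 to 130, y -95 to 95 mm, 16 mm high; there is nothing below the hook in front of the foot.
- lock (a joint): Transport lock slide on top of the scale's head: 0 = locked (a tongue under the hook's carriage blocks it), 0.040 m = fully released, at its end stop beside the green block. It starts at 0 to 0.010, slides along the scale's +y with about 2 N of friction and stays where it is left.
- lock_grip (a point): Point on the orange lock grip, 4 mm above its middle; the grip is an upright block, 14 mm along the scale's x, 16 mm along its y, rising from 3 to 45 mm above the head's flat top (the top is 28 mm below this point, the grip's top 17 mm above it). It moves with the lock. The green block at the end stop is only 4 mm high and stays 8 mm clear of the grip.
- hook (a joint): How far the sprung hook has dipped, m: 0 unloaded, 0.050 at its bottom stop. Spring 85 N/m, lightly damped, bobs for one to two seconds; it first yields at about 0.13 N. The bottle makes it dip 15 to 35 mm once released from the lock.
- hook_seat (a point): Top of the steel hook's bar at its lowest place, where the loop should rest; moves down with the hook. The bar is 7 mm thick and runs along the scale's x. It is nearly flat for 7 mm to either side of this point, then rises 6.5 mm towards the head; towards the tip, which is 27 mm out along the scale's -x, the top of the bar rises 13 mm. Height 240 mm above the table when unloaded. The head's front is 78 mm away along +x.
- bottle: Amber glass bottle, 60 mm across, black cap top at 135 mm, with a red plastic clip fixed rigidly to its neck; 0.15 to 0.31 kg in all. Origin at the centre of its underside, z up when standing. The clip's closed loop lies in the bottle's y-z plane: its opening is 36 mm wide (y -18 to 18) and runs from the cap top at z 135 mm up to a peaked underside (z 174 mm at the middle, about 162 mm at the sides); one can look through it along the bottle's x. Loop bar 8 mm thick.
- clip_tab (a point): Where to hold the red clip: on the upright tab on top of the loop, bottle z 210 mm. The tab is 20 mm along the bottle's x, 14 mm along its y, and reaches from 180 to 230 mm above the bottle's underside.
- clip_eye (a point): Middle of the underside of the loop's top bar, bottle z 174 mm (36 mm below clip_tab): the point that rests on the hook.
- bowl: Bystander: stainless steel bowl, 170 mm across, 65 mm high, origin at its underside.
- green_bottle: Bystander: green bottle, 62 mm across, 190 mm high, origin at its underside.
- can: Bystander: aluminium can, 66 mm across, 115 mm high, origin at its underside.
- jar: Bystander: glass jar with white lid, 74 mm across, 95 mm high, origin at its underside.
- bag_clip: Bystander: loose red plastic bag clip lying flat, 110 mm long, 26 mm wide, 10 mm high, origin at its underside.
Not all that is in view belongs to the job. Of the things that look like the bottle, the middle-sized one is meant.

How it is judged:
On the way, in this order (a step that is already met when the one before it is completed fails the run):
1. the transport lock is at its released end stop while the hook is still empty (value of joint lock above 0.036 m and distance between clip_eye and hook_seat above 0.05 m and value of joint hook below 0.006 m), for 0.2 s.
2. the bottle's loop is on the hook and the hook has dipped (distance between clip_eye and hook_seat below 0.014 m and value of joint hook above 0.01 m), for 0.2 s.
At the end, for the whole second after the job is handed in: The lock is within 4 mm of its released end stop; the bottle hangs free by its loop, which rests within 14 mm of the hook's seat; the hook has dipped 10 to 42 mm; bottle upright within 0.2 rad; hook (under 20 mm/s) and bottle (under 30 mm/s, 0.3 rad/s) at rest (all of step 2 and value of joint lock above 0.036 m and value of joint hook below 0.042 m and velocity of joint hook between -0.02 and 0.02 m/s and angle between bottle's own z axis and vertical below 0.2 rad and linear speed of bottle below 0.03 m/s and angular speed of bottle below 0.3 rad/s); the robot touches nothing.
It fails at once if the hook is jerked or springs back (faster than 0.2 m/s) (velocity of joint hook above 0.2 m/s or velocity of joint hook below -0.2 m/s).
It fails at once if the hook is forced to the bottom of its travel (value of joint hook above 0.047 m).
It fails at once if a bystander is moved by more than 25 mm (distance of any of bowl, green_bottle, can, jar, bag_clip from where it was at the start of the episode above 0.025 m).
It also fails if it takes over 58 s, if anything falls off the work surface, if the arm or the gripper's body presses on something with over 40 N, if the wrist force passes 120 N, or if a joint passes its speed limit or range.

## Robot

A 6-joint arm with a two-finger parallel gripper is mounted at the origin on the work surface. World frame = base frame: x ahead of the robot, y to its left, z up, the work surface at z = 0. Lengths are in m, angles in rad, forces in N, time in s.
With the tool pointing down it reaches from about 0.3 to 0.875 m from the base axis. Payload 6.4 kg.
Tool frame: the origin (TCP) lies midway between the tips of the shut fingers; the grasp point (between the pads) lies 19 mm behind it; z points along the fingers, x is the direction in which the jaws open and shut, and the axes are right-handed (so a half turn about z gives the same grasp; the last joint's range is limited). The gripper opens to 85 mm and grips with 20 to 120 N. Pads are 22 mm wide; open, the fingers measure 114 mm over their backs; the gripper's body (76 mm by 85 mm) begins 54 mm behind the grasp point. The pads swing forward as they close: fully open they stand 13 mm farther back than shut.
Start: joints at [-1.441, 0.181, 1.607, -0, 1.354, -0.206], TCP at [0.189, -0.543, 0.231] pointing down, gripper open.
Joint ranges: [-2.99, 2.99], [-0.89, 2.07], [0.3, 2.58], [-1.14, 4.28], [0, 2.63], [-3.12, 3.12]. Speed limits (rad/s): [2.57, 2.57, 3.01, 3.14, 3.14, 3.14].

## Interface

Orientations are given as a rotation vector (axis times angle).
In Python, from workcell import r gives the robot as it stands.
- The arm moves only by the tool drive_tool, never from a script. Its argument "moves" is a list of rows, each an object of numbers: "tx", "ty", "tz": the shift along the tool's x, y, z as a fraction of full scale; "wx", "wy", "wz": the turn, a rotation vector about the tool's x, y, z as a fraction of full scale; "hand": the opening, from -1 (shut) to 1 (fully open). A call has 1 to 12 rows; each row is the pose to reach, as a shift and turn from the pose measured when the call began, along the tool's axes at that moment, turning the shorter way round; what a row does not reach only later rows make up. Full scale, the value 1, is 0.2 m for a shift and pi rad for a turn. A row lasts 1/8 s, in which the tool goes at most 62.5 mm and 10.7 degrees, less where a joint would pass 70% of its speed; a pose out of reach is approached as far as the arm can. A call with a number of a shift or a turn outside -1 to 1 is refused whole. A call with a gripper value outside its range is refused whole. The fingers move at their own pace and stop on an object; "force" is the grip in N (left out, the last holds). Time passes only in rows, so rows that repeat a pose let the fingers close. It gives the time, the measured TCP pose, the force and the opening at its end, in the units of the state.
- r.get_state(): the state, without advancing time (a new reading comes with each control period).
- r.get_image(name): name is "side" or "top"; returns the picture (480x640x3 uint8, red, green, blue); there is no depth.
- r.camera_params(name): a dict with "vertical_fov" (degrees; the focal length in pixels is half the picture's height over the tangent of half this angle, whatever the lens; pixels are square), "cx", "cy" (the principal point, pixels), "eye" and "rotation" of the camera in the world. Camera axes: x right, y down, z forward; pixel columns grow to the right and rows downward; lengths in m; the calibration is good to about 2 mm. A picture is of the moment at which its call begins. camera_params takes no time and is no camera call.
- r.close_job(): hands the job in, once; it reports no verdict.
The state is a dict: "time_s": time; "q": joint angles; "qvel": joint speeds; "tau": joint torques, N m; "tcp_pos": TCP position; "tool_rot": TCP orientation; "contact_force": force on the tool from outside, world axes, zero at the start; "torque": the same for the moment, N m; "opening": finger opening in m.
Only numpy, scipy, OpenCV 4.12 (cv2) and the standard library are available. Lean on these libraries where they do the work, as an engineer would, in place of code of your own. Each camera call takes 0.05 s, during which the arm holds its last target. There are 200 camera calls.

## Working session

There is one attempt and no reset: what is moved stays moved. The work goes in short steps, Python scripts to look and compute and a tool call to move; the robot and the scene stay as the last step left them, time stands still between calls to the robot, and variables do not carry over. Pictures are saved under pics/ and viewed, about 8 in all and at most 12, crops included, and the job is handed in when it is done.

Besides the shell and the picture viewer there is one more tool, called after ">>>" in YAML: its name, and indented under it one key for each argument. drive_tool: Moves the arm, as the interface text tells. Its arguments: {"type":"object","properties":{"moves":{"type":"array"},"force":{"type":"number"}},"required":["moves"]}

```bash
mkdir -p pics
python3 - <<'E'
from workcell import r
import cv2
for n in("side","top"):
    im=r.get_image(n); cv2.imwrite(f"pics/{n}0.png",im[:,:,::-1]); print(n,r.camera_params(n))
print(r.get_state())
E
```

```text
side {'vertical_fov': 46.985953829168636, 'cx': 312.2989149852248, 'cy': 242.59464129737333, 'eye': array([0.06803905, 0.80227761, 1.16866153]), 'rotation': array([-0.70477486,  2.65601279, -1.07008557])}
top {'vertical_fov': 48.01199166297451, 'cx': 322.47476332695885, 'cy': 233.8682186549972, 'eye': array([0.24234859, 0.02232834, 1.69149587]), 'rotation': array([-2.0806324 ,  2.14886199, -0.23080141])}
{'time_s': 0.1, 'q': array([-1.44128884e+00,  1.81471736e-01,  1.60789899e+00,  5.19373218e-06,
        1.35380390e+00, -2.06308726e-01]), 'qvel': array([-0.00114358, -0.00205187, -0.00053482,  0.00076919, -0.0008999 ,
       -0.00140037]), 'tau': array([ 1.86653810e-04, -4.45878482e+01, -3.52237487e+01, -1.85508761e-04,
        4.17261530e-03,  8.88801907e-06]), 'tcp_pos': array([ 0.18943374, -0.54237732,  0.2304758 ]), 'tool_rot': array([-2.56049752e+00,  1.81827956e+00,  1.68190511e-03]), 'contact_force': array([-0.12348951, -0.18629631, -0.09684515]), 'torque': array([-0.01652526, -0.00076441, -0.05391938]), 'opening': 0.0853509050384558}
```

View pics/side0.png

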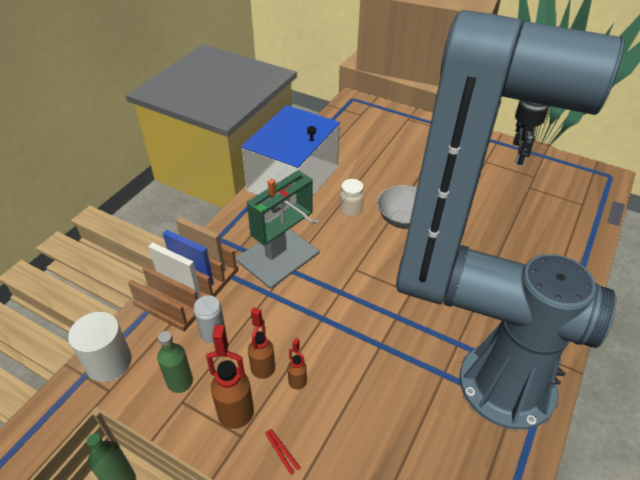

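View pics/top0.png

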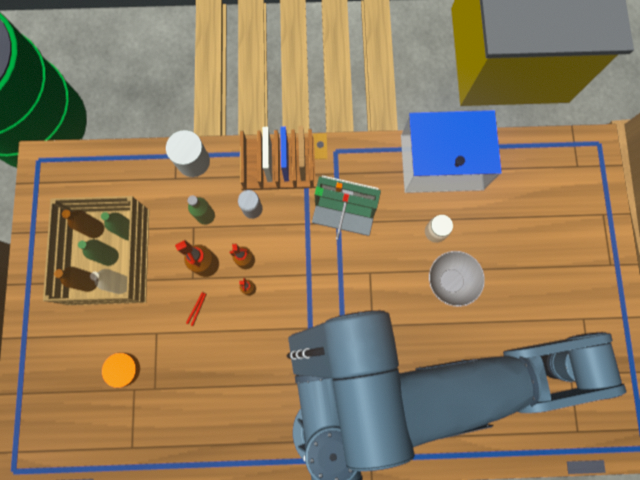

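The side view shows the scale near (280,215) with the orange lock at (272,187). The middle amber bottle is at (261,350), which is (240,256) in the top view. I'll zoom in on both views.

```bash
cat > h.py <<'E'
import numpy as np, cv2
from scipy.spatial.transform import Rotation as R
from workcell import r
def cam(n):
    p=r.camera_params(n); return p,240/np.tan(np.radians(p["vertical_fov"])/2),R.from_rotvec(p["rotation"]).as_matrix()
def ray(n,u,v):
    p,f,M=cam(n); d=M@np.array([(u-p["cx"])/f,(v-p["cy"])/f,1]); return p["eye"],d/np.linalg.norm(d)
def plane(n,u,v,z):
    e,d=ray(n,u,v); return e+d*(z-e[2])/d[2]
def tri(us,ut):
    (a,d),(b,e)=ray("side",*us),ray("top",*ut)
    s=np.linalg.lstsq(np.c_[d,-e],b-a,rcond=None)[0]
    p,q=a+s[0]*d,b+s[1]*e; return (p+q)/2,np.linalg.norm(p-q)
def proj(n,P):
    p,f,M=cam(n); c=M.T@(np.asarray(P)-p["eye"]); return p["cx"]+f*c[0]/c[2],p["cy"]+f*c[1]/c[2]
E
python3 - <<'E'
import cv2,numpy as np
s=cv2.imread("pics/side0.png");t=cv2.imread("pics/top0.png")
c=lambda i,x,y,w,h,k:cv2.resize(i[y:y+h,x:x+w],None,fx=k,fy=k,interpolation=cv2.INTER_CUBIC)
A=c(s,235,165,100,75,4);B=c(t,300,170,100,75,4);C=c(s,225,300,100,75,4);D=c(t,200,225,100,75,4)
cv2.imwrite("pics/crop0.png",np.vstack([np.hstack([A,B]),np.hstack([C,D])]))
E
```

```text
(no output)
```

View pics/crop0.png

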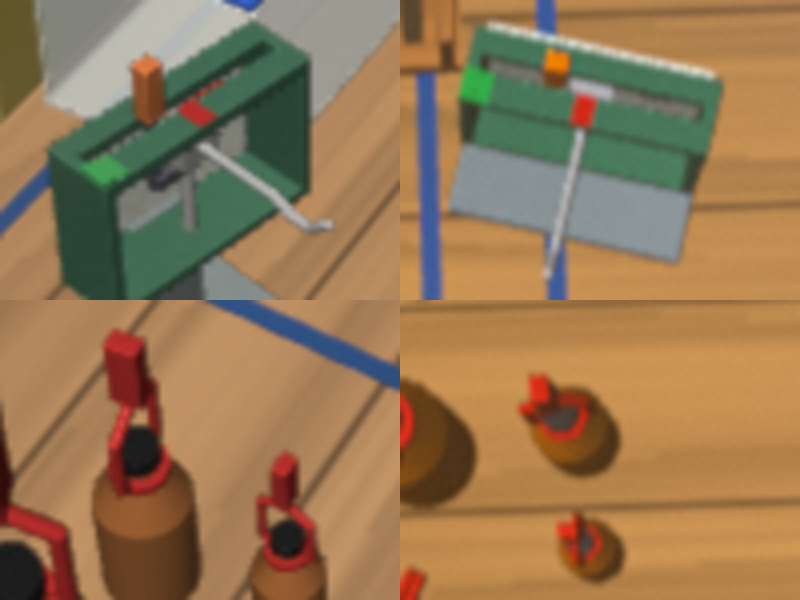

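The crops show the orange grip at side (272,187) and top (339,187), with the green end block to its left (+y). The hook tip is at side (316,221) and top (337,238). The red tab is at side (256,317) and top (235,247).

Run:
```python
from h import *
np.set_printoptions(precision=4,suppress=True)
for k,u in dict(BL=(322,176.3),BR=(379.5,188.8),FR=(376.5,207),FL=(315.5,195)).items(): print(k,plane("top",*u,.27))
print("side FL",plane("side",264.5,210.5,.27),"BL",plane("side",247.5,202.5,.27),"FR?",plane("side",312.3,180,.27),"BR",plane("side",299,170.8,.27))
s=cv2.imread("pics/side0.png");t=cv2.imread("pics/top0.png")
def org(i):
    h=cv2.cvtColor(i,cv2.COLOR_BGR2HSV); return cv2.inRange(h,(6,150,90),(18,255,255))
def red(i):
    h=cv2.cvtColor(i,cv2.COLOR_BGR2HSV); return cv2.inRange(h,(0,170,90),(5,255,255))|cv2.inRange(h,(172,170,90),(180,255,255))
def cen(m,x,y,w,h):
    mm=m[y:y+h,x:x+w]; a=cv2.findNonZero(mm).reshape(-1,2)+[x,y]; return a.mean(0),a.min(0),a.max(0),len(a)
a=cen(org(s),264,176,14,22);b=cen(org(t),333,180,12,14);print("lock",a,b,tri(a[0],b[0]))
print("hooktip",tri((316.3,221.3),(336.8,238)),"valley",plane("side",311,222,.24))
print("tab top",tri((256,309.5),(235,246.5)), plane("side",256,309.5,.23),plane("top",235,246.5,.23))
C=(260.5,338.5);print("cap",plane("side",*C,.135),plane("top",240.5,254.7,.135))
for k,u in dict(l=(255,346),rr=(263,336)).items(): pass
i=s[300:375,225:325];a=red(s)[300:375,225:325]
n,l,st,c=cv2.connectedComponentsWithStats(a);print(st,c+[225,300])
a=red(t)[225:300,200:300];n,l,st,c=cv2.connectedComponentsWithStats(a);print(st,c+[200,225])
# bystander rough
for k,(u,z) in dict(green=((196,203),.19),can=((249,198),.115),jar=((441,222),.095),bowl=((457,278),.065),bagclip=((197,308),.01),big=((186,248),.3),small=((246,284),.15)).items(): print(k,plane("top",*u,z))
```

```text
BL [0.7059 0.0012 0.27  ]
BR [ 0.6651 -0.1555  0.27  ]
FR [ 0.6137 -0.1445  0.27  ]
FL [0.6529 0.0207 0.27  ]
side FL [0.6496 0.0158 0.27  ] BL [0.7011 0.0123 0.27  ] FR? [ 0.6067 -0.1395  0.27  ] BR [ 0.6548 -0.1547  0.27  ]
lock (array([271.6105, 187.2105]), array([268, 180]), array([275, 195]), 95) (array([338.5778, 186.3111]), array([336, 183]), array([342, 190]), 45) (array([ 0.6674, -0.0429,  0.2925]), np.float64(0.00301125237823694))
hooktip (array([ 0.5354, -0.0339,  0.2471]), np.float64(0.00034601433481451846)) valley [ 0.5488 -0.0319  0.24  ]
tab top (array([0.5238, 0.2469, 0.2286]), np.float64(0.001155001870682491)) [0.5226 0.2476 0.23  ] [0.5241 0.2469 0.23  ]
cap [0.5151 0.2533 0.135 ] [0.5175 0.2454 0.135 ]
[[   0    0  100   75 6877]
 [  26    8   17   41  294]
 [  64   38   15   30  162]
 [   0   51   19   24  167]] [[275.6705 336.3946]
 [257.0544 327.5544]
 [295.8395 353.9198]
 [236.3114 362.1437]]
[[   0    0  100   75 7340]
 [  30   20    7    8   29]
 [   0   25    3   12   31]
 [  35   24   12   11   37]
 [  40   56    5    9   25]
 [  47   57    3    7   11]
 [   0   68    5    7   27]] [[250.006  261.8813]
 [234.     248.2069]
 [200.871  255.3226]
 [241.8919 254.9189]
 [242.44   284.4   ]
 [248.0909 285.2727]
 [201.963  296.2222]]
green [0.6629 0.3653 0.19  ]
can [0.6945 0.2223 0.115 ]
jar [ 0.6061 -0.359   0.095 ]
bowl [ 0.4371 -0.4011  0.065 ]
bagclip [0.3765 0.398  0.01  ]
big [0.5107 0.3644 0.3   ]
small [0.4292 0.2276 0.15  ]
```

Run:
```python
import cv2,numpy as np
s=cv2.imread("pics/side0.png");t=cv2.imread("pics/top0.png")
c=lambda i,x,y,w,h,k:cv2.resize(i[y:y+h,x:x+w],None,fx=k,fy=k,interpolation=cv2.INTER_NEAREST)
cv2.imwrite("pics/crop1.png",np.hstack([c(s,240,304,40,60,10),c(t,220,240,40,60,10)]))
```

```text
(no output)
```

View pics/crop1.png

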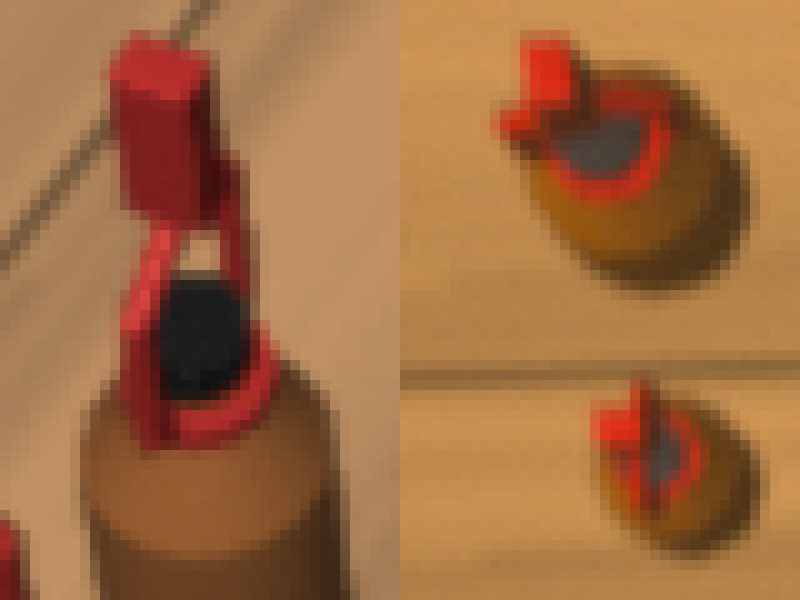

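Run:
```python
from h import *
np.set_printoptions(precision=4,suppress=True)
L=tri((253,335),(230.3,252));Rr=tri((263.8,320),(248.5,249.5));print(L,Rr)
d=L[0]-Rr[0];print("ydir",np.degrees(np.arctan2(d[1],d[0])),np.linalg.norm(d[:2]))
a,b=plane("side",253,335,.165),plane("side",263.8,320,.165);d=a-b;print(a,b,np.degrees(np.arctan2(d[1],d[0])),np.linalg.norm(d[:2]))
a,b=plane("top",230.3,252,.165),plane("top",248.5,249.5,.165);d=a-b;print(a,b,np.degrees(np.arctan2(d[1],d[0])))
P=[plane("side",240+u/10,304+v/10,.23) for u,v in((112,75),(135,36),(212,55),(190,92))];print(np.array(P),np.mean(P,0))
for i in range(4):
  d=P[(i+1)%4]-P[i];print(np.degrees(np.arctan2(d[1],d[0])),np.linalg.norm(d))
# hook bar direction, at z~.245
a,b=plane("top",336.8,238,.252),plane("top",344.5,205,.25);print(a,b,np.degrees(np.arctan2(*(b-a)[1::-1])))
print(proj("side",(0.558,-.042,.24)),proj("top",(0.558,-.042,.24)))
print("tool",R.from_rotvec(r.get_state()["tool_rot"]).as_matrix())
```

```text
(array([0.5209, 0.2702, 0.1659]), np.float64(9.664574470850423e-05)) (array([0.5279, 0.2192, 0.155 ]), np.float64(0.0011810035246665723))
ydir 97.84336025718011 0.0515574835120495
[0.5213 0.2698 0.165 ] [0.5228 0.2248 0.165 ] 91.89935043832976 0.045060643635707574
[0.521  0.2704 0.165 ] [0.5266 0.2181 0.165 ] 96.15479388143387
[[0.5284 0.257  0.23  ]
 [0.5299 0.246  0.23  ]
 [0.513  0.2421 0.23  ]
 [0.5117 0.2525 0.23  ]] [0.5208 0.2494 0.23  ]
-82.0341400434558 0.011025188998464186
-167.02609897399515 0.017379635255418566
97.22940052676596 0.010455629401194386
14.8944987461545 0.017305276041597498
[ 0.5346 -0.0337  0.252 ] [ 0.6275 -0.0586  0.25  ] -15.037626503782425
(np.float64(309.79230198022117), np.float64(218.19920711078683)) (np.float64(339.3588266105834), np.float64(230.47218785278355))
tool [[ 0.3295 -0.9441 -0.0002]
 [-0.9441 -0.3295  0.0016]
 [-0.0015 -0.0003 -1.    ]]
```

```bash
cat >> h.py <<'E'
def go(P,yaw):
    "fractions of a tool-down pose: TCP P, tool x at yaw (deg), in the present tool frame"
    s=r.get_state();M=R.from_rotvec(s["tool_rot"]);y=np.radians(yaw)
    T=R.from_matrix([[np.cos(y),np.sin(y),0],[np.sin(y),-np.cos(y),0],[0,0,-1]])
    print("t",np.round(M.inv().apply(np.array(P)-s["tcp_pos"])/.2,4),"w",np.round((M.inv()*T).as_rotvec()/np.pi,4),"| pos",s["tcp_pos"].round(4),"F",s["contact_force"].round(2),"t",round(s["time_s"],2),"open",round(s["opening"],4))
E
python3 -c "
from h import *
go((.656,-.085,.42),-104.5)"
```

```text
t [-1.3919 -2.9565 -0.9445] w [0.     0.0005 0.1874] | pos [ 0.1894 -0.5424  0.2305] F [-0.12 -0.19 -0.1 ] t 0.1 open 0.0854
```

>>> drive_tool:
  moves:
    - {"tz": -0.3,"hand": -1}
    - {"tz": -0.6}
    - {"tz": -0.9,"tx": -0.05,"ty": -0.1}
    - {"tz": -0.94,"tx": -0.15,"ty": -0.35,"wz": 0.05}
    - {"tz": -0.94,"tx": -0.3,"ty": -0.65,"wz": 0.1}
    - {"tz": -0.94,"tx": -0.45,"ty": -0.95,"wz": 0.14}
    - {"tz": -0.94,"tx": -0.47,"ty": -1,"wz": 0.187}
    - {"tz": -0.94,"tx": -0.47,"ty": -1,"wz": 0.187}
    - {"tz": -0.94,"tx": -0.47,"ty": -1,"wz": 0.187}

```text
validation failed for argument at $.mo...
```

```bash
python3 -c "
from h import *
go((.656,-.085,.42),-104.5)"
```

```text
t [-1.3919 -2.9565 -0.9445] w [0.     0.0005 0.1874] | pos [ 0.1894 -0.5424  0.2305] F [-0.12 -0.19 -0.1 ] t 0.1 open 0.0854
```

>>> drive_tool:
  moves:
    - {"tx": 0,"ty": 0,"tz": -0.3,"wx": 0,"wy": 0,"wz": 0,"hand": -1}
    - {"tx": 0,"ty": 0,"tz": -0.6,"wx": 0,"wy": 0,"wz": 0,"hand": -1}
    - {"tx": -0.05,"ty": -0.1,"tz": -0.9,"wx": 0,"wy": 0,"wz": 0,"hand": -1}
    - {"tx": -0.15,"ty": -0.35,"tz": -0.94,"wx": 0,"wy": 0,"wz": 0.05,"hand": -1}
    - {"tx": -0.3,"ty": -0.65,"tz": -0.94,"wx": 0,"wy": 0,"wz": 0.1,"hand": -1}
    - {"tx": -0.45,"ty": -0.95,"tz": -0.94,"wx": 0,"wy": 0,"wz": 0.14,"hand": -1}
    - {"tx": -0.47,"ty": -1,"tz": -0.94,"wx": 0,"wy": 0,"wz": 0.187,"hand": -1}
    - {"tx": -0.47,"ty": -1,"tz": -0.94,"wx": 0,"wy": 0,"wz": 0.187,"hand": -1}

```text
time_s: 1.1
tcp_pos: [0.3483, -0.3867, 0.4185]
tool_rot: [-1.929, 2.479, 0.003]
contact_force: [-0.6, 0.9, -0.1]
opening: 0.0001
```

```bash
python3 -c "
from h import *
go((.656,-.085,.42),-104.5)"
```

```text
t [-1.8403 -1.1209 -0.005 ] w [0.0002 0.0005 0.0016] | pos [ 0.3483 -0.3867  0.4185] F [-0.58  0.92 -0.1 ] t 1.1 open 0.0001
```

>>> drive_tool:
  moves:
    - {"tx": -0.25,"ty": -0.15,"tz": 0,"wx": 0,"wy": 0,"wz": 0,"hand": -1}
    - {"tx": -0.5,"ty": -0.3,"tz": 0,"wx": 0,"wy": 0,"wz": 0,"hand": -1}
    - {"tx": -0.75,"ty": -0.45,"tz": 0,"wx": 0,"wy": 0,"wz": 0,"hand": -1}
    - {"tx": -1,"ty": -0.6,"tz": 0,"wx": 0,"wy": 0,"wz": 0,"hand": -1}
    - {"tx": -1,"ty": -0.6,"tz": 0,"wx": 0,"wy": 0,"wz": 0,"hand": -1}

```text
time_s: 1.72
tcp_pos: [0.5153, -0.2204, 0.418]
tool_rot: [-1.937, 2.472, 0.005]
contact_force: [0.1, -0.5, 0.0]
opening: 0.0001
```

```bash
python3 -c "
from h import *
go((.656,-.085,.32),-104.5)"
```

```text
t [-0.8243 -0.522   0.4912] w [0.0005 0.0008 0.0037] | pos [ 0.5153 -0.2204  0.418 ] F [ 0.13 -0.55  0.01] t 1.73 open 0.0001
```

>>> drive_tool:
  moves:
    - {"tx": -0.25,"ty": -0.15,"tz": 0,"wx": 0,"wy": 0,"wz": 0,"hand": -1}
    - {"tx": -0.5,"ty": -0.32,"tz": 0.1,"wx": 0,"wy": 0,"wz": 0,"hand": -1}
    - {"tx": -0.75,"ty": -0.48,"tz": 0.3,"wx": 0,"wy": 0,"wz": 0.004,"hand": -1}
    - {"tx": -0.824,"ty": -0.522,"tz": 0.42,"wx": 0,"wy": 0,"wz": 0.004,"hand": -1}
    - {"tx": -0.824,"ty": -0.522,"tz": 0.42,"wx": 0,"wy": 0,"wz": 0.004,"hand": -1}
    - {"tx": -0.824,"ty": -0.522,"tz": 0.42,"wx": 0,"wy": 0,"wz": 0.004,"hand": -1}

```text
time_s: 2.48
tcp_pos: [0.6557, -0.0872, 0.335]
tool_rot: [-1.921, 2.485, 0.003]
contact_force: [0.4, -0.1, 0.8]
opening: -0.0001
```

Run:
```python
from h import *
go((.656,-.085,.28),-104.5)
s=r.get_image("side")[:,:,::-1];t=r.get_image("top")[:,:,::-1]
c=lambda i,x,y,w,h,k:cv2.resize(i[y:y+h,x:x+w],None,fx=k,fy=k,interpolation=cv2.INTER_CUBIC)
cv2.imwrite("pics/p2.png",np.hstack([c(s,235,130,100,120,4),c(t,290,150,100,120,4)]))
```

```text
t [-0.0105  0.0009  0.275 ] w [ 0.0004  0.0006 -0.0005] | pos [ 0.6557 -0.0872  0.335 ] F [ 0.36 -0.1   0.75] t 2.48 open -0.0001
```

View pics/p2.png

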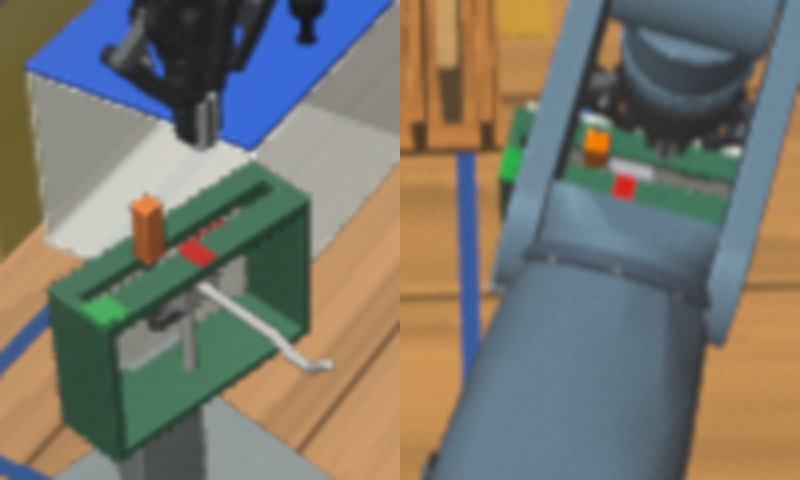

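The fingers are clear at about (200,140) in the side crop, on the -y side of the grip and in line with it. I'll go down and push.

>>> drive_tool:
  moves:
    - {"tx": 0,"ty": 0,"tz": 0.14,"wx": 0,"wy": 0,"wz": 0,"hand": -1}
    - {"tx": 0,"ty": 0,"tz": 0.275,"wx": 0,"wy": 0,"wz": 0,"hand": -1}
    - {"tx": 0,"ty": 0,"tz": 0.275,"wx": 0,"wy": 0,"wz": 0,"hand": -1}
    - {"tx": -0.04,"ty": 0,"tz": 0.275,"wx": 0,"wy": 0,"wz": 0,"hand": -1}
    - {"tx": -0.08,"ty": 0,"tz": 0.275,"wx": 0,"wy": 0,"wz": 0,"hand": -1}
    - {"tx": -0.11,"ty": 0,"tz": 0.275,"wx": 0,"wy": 0,"wz": 0,"hand": -1}
    - {"tx": -0.14,"ty": 0,"tz": 0.275,"wx": 0,"wy": 0,"wz": 0,"hand": -1}
    - {"tx": -0.17,"ty": 0,"tz": 0.275,"wx": 0,"wy": 0,"wz": 0,"hand": -1}
    - {"tx": -0.2,"ty": 0,"tz": 0.275,"wx": 0,"wy": 0,"wz": 0,"hand": -1}

```text
time_s: 3.7
tcp_pos: [0.6664, -0.0482, 0.2816]
tool_rot: [-1.919, 2.485, -0.0]
contact_force: [-0.4, -2.5, 1.6]
opening: 0.0
```

Run:
```python
from h import *
go((.656,-.085,.28),-104.5)
```

```text
t [0.1911 0.0039 0.0076] w [-0.0005  0.0006 -0.0008] | pos [ 0.6664 -0.0482  0.2816] F [-0.36 -2.47  1.64] t 3.7 open 0.0
```

>>> drive_tool:
  moves:
    - {"tx": -0.03,"ty": 0,"tz": 0,"wx": 0,"wy": 0,"wz": 0,"hand": -1}
    - {"tx": -0.05,"ty": 0,"tz": 0,"wx": 0,"wy": 0,"wz": 0,"hand": -1}
    - {"tx": -0.07,"ty": 0,"tz": 0,"wx": 0,"wy": 0,"wz": 0,"hand": -1}
    - {"tx": -0.07,"ty": 0,"tz": 0,"wx": 0,"wy": 0,"wz": 0,"hand": -1}

```text
time_s: 4.2
tcp_pos: [0.6699, -0.0341, 0.2814]
tool_rot: [-1.919, 2.484, 0.001]
contact_force: [-0.6, -0.2, -0.1]
opening: 0.0
```

>>> drive_tool:
  moves:
    - {"tx": -0.01,"ty": 0,"tz": 0,"wx": 0,"wy": 0,"wz": 0,"hand": -1}
    - {"tx": -0.02,"ty": 0,"tz": 0,"wx": 0,"wy": 0,"wz": 0,"hand": -1}
    - {"tx": -0.02,"ty": 0,"tz": 0,"wx": 0,"wy": 0,"wz": 0,"hand": -1}

```text
time_s: 4.58
tcp_pos: [0.6709, -0.03, 0.2813]
tool_rot: [-1.919, 2.484, 0.001]
contact_force: [0.1, -1.6, 1.1]
opening: 0.0
```

>>> drive_tool:
  moves:
    - {"tx": -0.01,"ty": 0,"tz": 0,"wx": 0,"wy": 0,"wz": 0,"hand": -1}
    - {"tx": -0.015,"ty": 0,"tz": 0,"wx": 0,"wy": 0,"wz": 0,"hand": -1}
    - {"tx": -0.015,"ty": 0,"tz": 0,"wx": 0,"wy": 0,"wz": 0,"hand": -1}

```text
time_s: 4.95
tcp_pos: [0.6711, -0.0291, 0.2814]
tool_rot: [1.919, -2.487, 0.001]
contact_force: [-3.3, -7.7, 1.0]
opening: 0.0003
```

>>> drive_tool:
  moves:
    - {"tx": -0.01,"ty": 0,"tz": 0,"wx": 0,"wy": 0,"wz": 0,"hand": -1}
    - {"tx": -0.015,"ty": 0,"tz": 0,"wx": 0,"wy": 0,"wz": 0,"hand": -1}
    - {"tx": -0.015,"ty": 0,"tz": 0,"wx": 0,"wy": 0,"wz": 0,"hand": -1}

```text
time_s: 5.32
tcp_pos: [0.6711, -0.0291, 0.2814]
tool_rot: [1.914, -2.486, 0.005]
contact_force: [-3.9, -10.3, 1.3]
opening: -0.0004
```

Run:
```python
from h import *
go((.656,-.085,.28),-104.5)
go((.595,.06,.40),-82)
s=r.get_image("side")[:,:,::-1]
print("lock centre pred", proj("side",(.6674+.03*.25,-.0429+.03*.968,.2925)))
h=cv2.cvtColor(s,cv2.COLOR_BGR2HSV);a=cv2.inRange(h,(6,150,90),(18,255,255))[165:205,245:280];n,l,st,c=cv2.connectedComponentsWithStats(a);print(st,c+[245,165])
```

```text
t [0.2893 0.0018 0.0086] w [ 0.0001 -0.0017 -0.0017] | pos [ 0.6711 -0.0291  0.2814] F [ -3.91 -10.31   1.29] t 5.33 open -0.0004
t [-0.3304  0.4822 -0.5946] w [ 0.0005 -0.0017 -0.1267] | pos [ 0.6711 -0.0291  0.2814] F [ -3.91 -10.31   1.29] t 5.33 open -0.0004
lock centre pred (np.float64(261.87016169430007), np.float64(192.83315724547873))
[[   0    0   35   40 1292]
 [  12   21    8   17  108]] [[262.11609907 183.7252322 ]
 [260.61111111 193.76851852]]
```

>>> drive_tool:
  moves:
    - {"tx": 0.06,"ty": 0,"tz": 0,"wx": 0,"wy": 0,"wz": 0,"hand": -1}
    - {"tx": 0.06,"ty": 0,"tz": -0.3,"wx": 0,"wy": 0,"wz": 0,"hand": -1}
    - {"tx": 0.06,"ty": 0,"tz": -0.6,"wx": 0,"wy": 0,"wz": 0,"hand": -1}
    - {"tx": -0.2,"ty": 0.2,"tz": -0.75,"wx": 0,"wy": 0,"wz": -0.04,"hand": 0.06}
    - {"tx": -0.45,"ty": 0.35,"tz": -0.75,"wx": 0,"wy": 0,"wz": -0.08,"hand": 0.06}
    - {"tx": -0.7,"ty": 0.48,"tz": -0.75,"wx": 0,"wy": 0,"wz": -0.122,"hand": 0.06}
    - {"tx": -0.95,"ty": 0.6,"tz": -0.75,"wx": 0,"wy": 0,"wz": -0.122,"hand": 0.06}
    - {"tx": -1,"ty": 0.65,"tz": -0.75,"wx": 0,"wy": 0,"wz": -0.122,"hand": 0.06}

```text
time_s: 6.38
tcp_pos: [0.5956, 0.2017, 0.4303]
tool_rot: [2.357, -2.07, 0.001]
contact_force: [0.4, -1.1, -0.6]
opening: 0.0452
```

Run:
```python
from h import *
go((.5225,.2475,.26),-82.5)
```

```text
t [-0.2772  0.3306  0.8512] w [ 0.0008 -0.0011 -0.0005] | pos [0.5956 0.2017 0.4303] F [ 0.4  -1.09 -0.65] t 6.38 open 0.0452
```

>>> drive_tool:
  moves:
    - {"tx": -0.14,"ty": 0.17,"tz": 0.1,"wx": 0,"wy": 0,"wz": 0,"hand": 0.06}
    - {"tx": -0.277,"ty": 0.331,"tz": 0.3,"wx": 0,"wy": 0,"wz": 0,"hand": 0.06}
    - {"tx": -0.277,"ty": 0.331,"tz": 0.6,"wx": 0,"wy": 0,"wz": 0,"hand": 0.06}
    - {"tx": -0.277,"ty": 0.331,"tz": 0.85,"wx": 0,"wy": 0,"wz": 0,"hand": 0.06}
    - {"tx": -0.277,"ty": 0.331,"tz": 0.85,"wx": 0,"wy": 0,"wz": 0,"hand": 0.06}
    - {"tx": -0.277,"ty": 0.331,"tz": 0.85,"wx": 0,"wy": 0,"wz": 0,"hand": 0.06}

```text
time_s: 7.12
tcp_pos: [0.5237, 0.2472, 0.2626]
tool_rot: [2.358, -2.073, 0.004]
contact_force: [-0.3, -0.2, 0.4]
opening: 0.0452
```

Run:
```python
from h import *
go((.5225,.2475,.191),-82.5)
s=r.get_image("side")[:,:,::-1];t=r.get_image("top")[:,:,::-1]
c=lambda i,x,y,w,h,k:cv2.resize(i[y:y+h,x:x+w],None,fx=k,fy=k,interpolation=cv2.INTER_CUBIC)
a=cv2.resize(s[165:240,235:335],(400,300))
cv2.imwrite("pics/p3.png",np.hstack([c(s,210,260,100,120,4),np.vstack([c(t,200,190,100,75,4)[:180],a])]))
```

```text
t [-0.0032  0.006   0.3578] w [-0.     -0.001  -0.0007] | pos [0.5237 0.2472 0.2626] F [-0.27 -0.24  0.45] t 7.12 open 0.0452
```

View pics/p3.png

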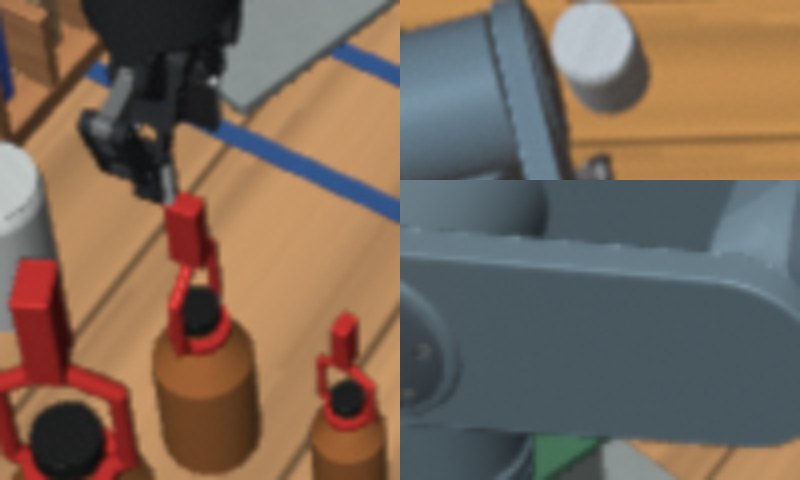

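Run:
```python
from h import *
for s in(1,-1):
  u,v=proj("side",(.5237-.003*s,.2472+.0226*s,.2726)); print((u-210)*4,(v-260)*4)
u,v=proj("side",(.5225,.2475,.23)); print((u-210)*4,(v-260)*4)
```

```text
156.456280044859 179.19019060398045
195.89626473344674 114.48202937923134
184.17562382711594 197.92511510144527
```

The tips sit at (155,190) and (200,115), on either side of the tab at (186,203), as projected. I'll go down and grip.

>>> drive_tool:
  moves:
    - {"tx": 0,"ty": 0.006,"tz": 0.15,"wx": 0,"wy": 0,"wz": 0,"hand": 0.06}
    - {"tx": 0,"ty": 0.006,"tz": 0.3,"wx": 0,"wy": 0,"wz": 0,"hand": 0.06}
    - {"tx": 0,"ty": 0.006,"tz": 0.36,"wx": 0,"wy": 0,"wz": 0,"hand": 0.06}
    - {"tx": 0,"ty": 0.006,"tz": 0.36,"wx": 0,"wy": 0,"wz": 0,"hand": 0.06}
    - {"tx": 0,"ty": 0.006,"tz": 0.36,"wx": 0,"wy": 0,"wz": 0,"hand": -1}
    - {"tx": 0,"ty": 0.006,"tz": 0.36,"wx": 0,"wy": 0,"wz": 0,"hand": -1}
    - {"tx": 0,"ty": 0.006,"tz": 0.36,"wx": 0,"wy": 0,"wz": 0,"hand": -1}
    - {"tx": 0,"ty": 0.006,"tz": 0.36,"wx": 0,"wy": 0,"wz": 0,"hand": -1}
  force: 50

```text
time_s: 8.22
tcp_pos: [0.5244, 0.2474, 0.1931]
tool_rot: [-2.358, 2.072, -0.009]
contact_force: [0.2, -0.3, 6.4]
opening: 0.0137
```

>>> drive_tool:
  moves:
    - {"tx": 0,"ty": 0,"tz": -0.05,"wx": 0,"wy": 0,"wz": 0,"hand": -1}
    - {"tx": 0,"ty": 0,"tz": -0.15,"wx": 0,"wy": 0,"wz": 0,"hand": -1}
    - {"tx": 0,"ty": 0,"tz": -0.3,"wx": 0,"wy": 0,"wz": 0,"hand": -1}
    - {"tx": 0,"ty": 0,"tz": -0.45,"wx": 0,"wy": 0,"wz": 0,"hand": -1}
    - {"tx": 0,"ty": 0,"tz": -0.55,"wx": 0,"wy": 0,"wz": 0,"hand": -1}
    - {"tx": 0,"ty": 0,"tz": -0.6,"wx": 0,"wy": 0,"wz": 0,"hand": -1}
    - {"tx": 0,"ty": 0,"tz": -0.6,"wx": 0,"wy": 0,"wz": 0,"hand": -1}
    - {"tx": 0,"ty": 0,"tz": -0.6,"wx": 0,"wy": 0,"wz": 0,"hand": -1}
    - {"tx": 0,"ty": 0,"tz": -0.6,"wx": 0,"wy": 0,"wz": 0,"hand": -1}

```text
time_s: 9.35
tcp_pos: [0.5232, 0.2475, 0.3119]
tool_rot: [-2.359, 2.073, -0.007]
contact_force: [-0.2, -1.1, -2.5]
opening: 0.0131
```

Run:
```python
from h import *
F=[]
for i in range(4):
  s=r.get_image("side")[:,:,::-1];t=r.get_image("top")[:,:,::-1]; F.append(r.get_state()["contact_force"][2])
print(np.round(F,2))
# seat estimate S; pre-hook point 75mm out along -x, eye 19 mm above seat; tcp = eye + .036-.019
x=np.array([.968,-.25,0]);S=np.array([.558,-.042,.24])
go(S-.09*x+[0,0,.036],-104.5); go(S+[0,0,.036],-104.5)
cv2.imwrite("pics/p4.png",s[120:420,160:480].repeat(2,0).repeat(2,1)[:600,:640])
```

```text
[-2.5  -2.16 -2.18 -2.23]
t [1.2901 0.4345 0.1864] w [-0.0019 -0.0005  0.1216] | pos [0.5237 0.2476 0.3131] F [ 0.26  0.09 -2.23] t 9.75 open 0.0133
t [1.4576 0.0169 0.1891] w [-0.0019 -0.0005  0.1216] | pos [0.5237 0.2476 0.3131] F [ 0.26  0.09 -2.23] t 9.75 open 0.0133
```

View pics/p4.png

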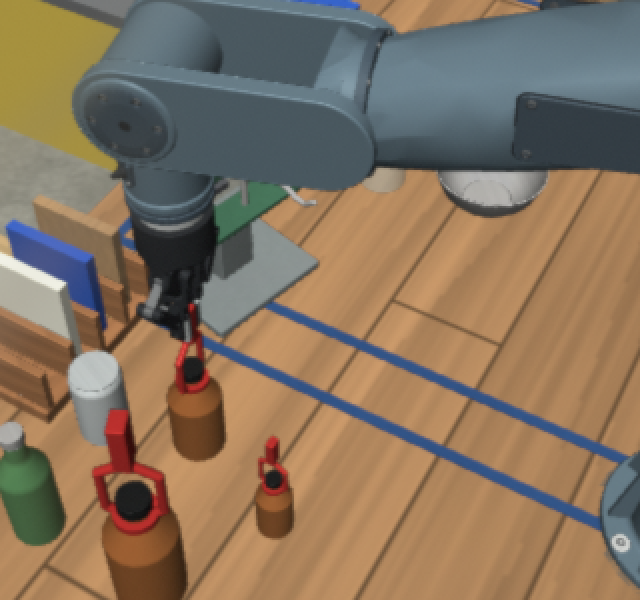

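Lifted upright at (195,410). It weighs about 2.25 N, so the expected dip is about 25 mm.

>>> drive_tool:
  moves:
    - {"tx": 0.05,"ty": 0.03,"tz": 0,"wx": 0,"wy": 0,"wz": 0.01,"hand": -1}
    - {"tx": 0.15,"ty": 0.09,"tz": 0,"wx": 0,"wy": 0,"wz": 0.03,"hand": -1}
    - {"tx": 0.27,"ty": 0.15,"tz": 0,"wx": 0,"wy": 0,"wz": 0.05,"hand": -1}
    - {"tx": 0.4,"ty": 0.22,"tz": 0,"wx": 0,"wy": 0,"wz": 0.07,"hand": -1}
    - {"tx": 0.53,"ty": 0.28,"tz": 0,"wx": 0,"wy": 0,"wz": 0.09,"hand": -1}
    - {"tx": 0.66,"ty": 0.33,"tz": 0,"wx": 0,"wy": 0,"wz": 0.11,"hand": -1}
    - {"tx": 0.78,"ty": 0.38,"tz": 0,"wx": 0,"wy": 0,"wz": 0.122,"hand": -1}
    - {"tx": 0.88,"ty": 0.42,"tz": 0,"wx": 0,"wy": 0,"wz": 0.122,"hand": -1}
    - {"tx": 0.95,"ty": 0.434,"tz": 0,"wx": 0.002,"wy": 0,"wz": 0.122,"hand": -1}
    - {"tx": 0.98,"ty": 0.434,"tz": 0,"wx": -0.002,"wy": 0,"wz": 0.122,"hand": -1}

```text
time_s: 11.0
tcp_pos: [0.4626, 0.0413, 0.3134]
tool_rot: [1.919, -2.486, 0.002]
contact_force: [0.4, 0.3, -2.6]
opening: 0.0138
```

Run:
```python
from h import *
x=np.array([.968,-.25,0]);S=np.array([.558,-.042,.24])
go(S-.09*x+[0,0,.038],-104.5)
```

```text
t [ 0.2835 -0.1171  0.1775] w [-0.0001 -0.0005 -0.0009] | pos [0.4626 0.0413 0.3134] F [ 0.41  0.34 -2.55] t 11.0 open 0.0138
```

>>> drive_tool:
  moves:
    - {"tx": 0.05,"ty": -0.02,"tz": 0.02,"wx": 0,"wy": 0,"wz": 0,"hand": -1}
    - {"tx": 0.12,"ty": -0.05,"tz": 0.06,"wx": 0,"wy": 0,"wz": 0,"hand": -1}
    - {"tx": 0.2,"ty": -0.08,"tz": 0.12,"wx": 0,"wy": 0,"wz": 0,"hand": -1}
    - {"tx": 0.26,"ty": -0.11,"tz": 0.16,"wx": 0,"wy": 0,"wz": 0,"hand": -1}
    - {"tx": 0.284,"ty": -0.117,"tz": 0.178,"wx": 0,"wy": 0,"wz": 0,"hand": -1}
    - {"tx": 0.284,"ty": -0.117,"tz": 0.178,"wx": 0,"wy": 0,"wz": 0,"hand": -1}
    - {"tx": 0.284,"ty": -0.117,"tz": 0.178,"wx": 0,"wy": 0,"wz": 0,"hand": -1}

```text
time_s: 11.88
tcp_pos: [0.471, -0.0193, 0.2782]
tool_rot: [1.92, -2.486, 0.002]
contact_force: [0.4, 0.6, -2.3]
opening: 0.0133
```

Run:
```python
from h import *
x=np.array([.968,-.25,0]);S=np.array([.558,-.042,.24])
go(S-.02*x+[0,0,.038],-104.5)
go(S+[0,0,.038],-104.5)
s=r.get_image("side")[:,:,::-1];t=r.get_image("top")[:,:,::-1]
c=lambda i,x,y,w,h,k:cv2.resize(i[y:y+h,x:x+w],None,fx=k,fy=k,interpolation=cv2.INTER_CUBIC)
cv2.imwrite("pics/p5.png",np.hstack([c(s,250,160,100,150,4),c(t,290,170,100,150,4)]))
p=r.get_state()["tcp_pos"]; u=proj("side",p-[0,0,.019]); print("eye px",((u[0]-250)*4,(u[1]-160)*4))
for P in (S,S-.027*x+[0,0,.013]): u=proj("side",P); print(((u[0]-250)*4,(u[1]-160)*4))
```

```text
t [-1.000e-04 -3.496e-01  1.400e-03] w [-0.0002 -0.0004 -0.0008] | pos [ 0.471  -0.0193  0.2782] F [ 0.42  0.62 -2.34] t 11.88 open 0.0133
t [-4.000e-04 -4.495e-01  1.500e-03] w [-0.0002 -0.0004 -0.0008] | pos [ 0.471  -0.0193  0.2782] F [ 0.42  0.62 -2.34] t 11.88 open 0.0133
eye px (np.float64(348.8079679145592), np.float64(283.1438018449228))
(np.float64(239.16920792088467), np.float64(232.79682844314732))
(np.float64(271.2686575068835), np.float64(238.72364985376305))
```

View pics/p5.png

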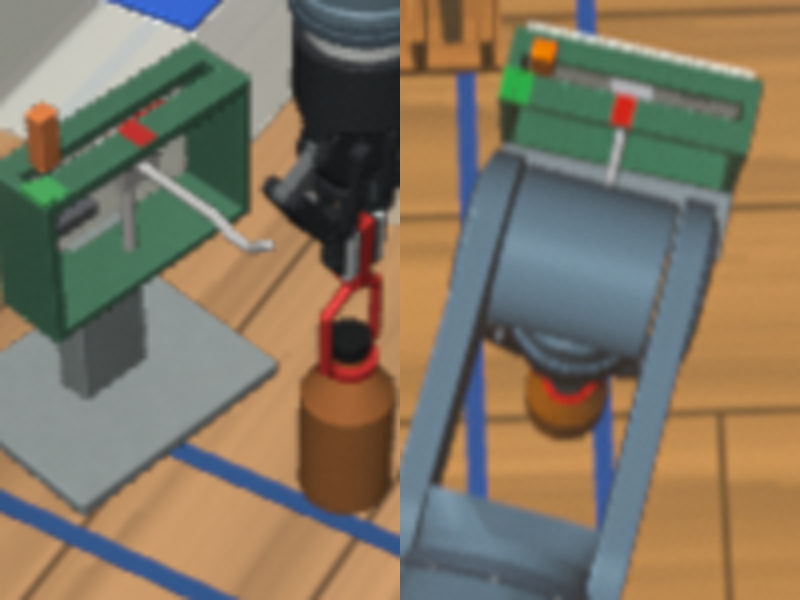

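The eye projects at (349,283), which matches the loop, and the hook tip is at (268,246). The lock is beside the green block. I'll thread the loop over the hook.

>>> drive_tool:
  moves:
    - {"tx": -0.008,"ty": -0.03,"tz": 0,"wx": 0,"wy": 0,"wz": 0,"hand": -1}
    - {"tx": -0.008,"ty": -0.08,"tz": 0,"wx": 0,"wy": 0,"wz": 0,"hand": -1}
    - {"tx": -0.008,"ty": -0.14,"tz": 0,"wx": 0,"wy": 0,"wz": 0,"hand": -1}
    - {"tx": -0.008,"ty": -0.2,"tz": 0,"wx": 0,"wy": 0,"wz": 0,"hand": -1}
    - {"tx": -0.008,"ty": -0.26,"tz": 0,"wx": 0,"wy": 0,"wz": 0,"hand": -1}
    - {"tx": -0.008,"ty": -0.32,"tz": 0,"wx": 0,"wy": 0,"wz": 0,"hand": -1}
    - {"tx": -0.008,"ty": -0.36,"tz": 0,"wx": 0,"wy": 0,"wz": 0,"hand": -1}
    - {"tx": -0.008,"ty": -0.4,"tz": 0,"wx": 0,"wy": 0,"wz": 0,"hand": -1}
    - {"tx": -0.008,"ty": -0.44,"tz": 0,"wx": 0,"wy": 0,"wz": 0,"hand": -1}
    - {"tx": -0.008,"ty": -0.455,"tz": 0,"wx": 0,"wy": 0,"wz": 0,"hand": -1}
    - {"tx": -0.008,"ty": -0.455,"tz": 0,"wx": 0,"wy": 0,"wz": 0,"hand": -1}

```text
time_s: 13.35
tcp_pos: [0.5595, -0.0407, 0.2783]
tool_rot: [1.92, -2.486, 0.002]
contact_force: [-0.2, 0.3, -2.2]
opening: 0.0134
```

Run:
```python
from h import *
go((.5595,-.0405,.259),-104.5)
s=r.get_image("side")[:,:,::-1]
go((.5595,-.0405,.259),-104.5)
cv2.imwrite("pics/p6.png",cv2.resize(s[180:270,260:360],None,fx=6,fy=6,interpolation=cv2.INTER_CUBIC))
```

```text
t [-0.001   0.0002  0.0966] w [-0.0002 -0.0005 -0.0007] | pos [ 0.5595 -0.0407  0.2783] F [-0.25  0.34 -2.16] t 13.35 open 0.0134
t [-0.0009 -0.0006  0.0968] w [-0.0002 -0.0005 -0.0007] | pos [ 0.5593 -0.0406  0.2784] F [-0.12  0.24 -1.74] t 13.4 open 0.0132
```

View pics/p6.png

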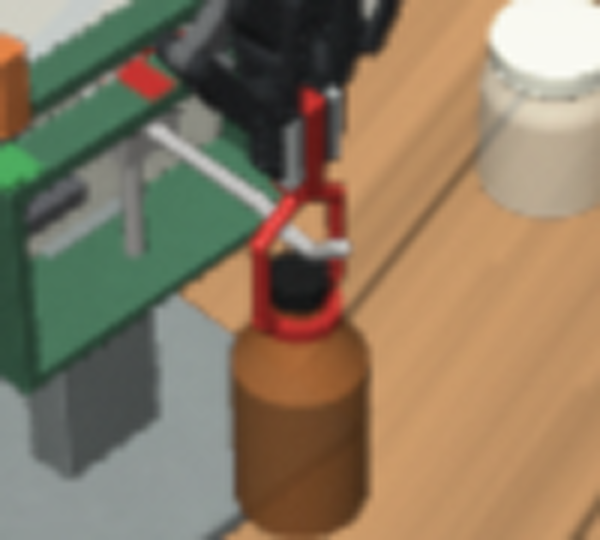

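The bar passes through the loop: the tip at (345,248) is drawn in front of the right leg. I'll lower slowly.

>>> drive_tool:
  moves:
    - {"tx": 0,"ty": 0,"tz": 0.02,"wx": 0,"wy": 0,"wz": 0,"hand": -1}
    - {"tx": 0,"ty": 0,"tz": 0.04,"wx": 0,"wy": 0,"wz": 0,"hand": -1}
    - {"tx": 0,"ty": 0,"tz": 0.055,"wx": 0,"wy": 0,"wz": 0,"hand": -1}
    - {"tx": 0,"ty": 0,"tz": 0.065,"wx": 0,"wy": 0,"wz": 0,"hand": -1}
    - {"tx": 0,"ty": 0,"tz": 0.075,"wx": 0,"wy": 0,"wz": 0,"hand": -1}
    - {"tx": 0,"ty": 0,"tz": 0.085,"wx": 0,"wy": 0,"wz": 0,"hand": -1}
    - {"tx": 0,"ty": 0,"tz": 0.095,"wx": 0,"wy": 0,"wz": 0,"hand": -1}
    - {"tx": 0,"ty": 0,"tz": 0.105,"wx": 0,"wy": 0,"wz": 0,"hand": -1}
    - {"tx": 0,"ty": 0,"tz": 0.115,"wx": 0,"wy": 0,"wz": 0,"hand": -1}
    - {"tx": 0,"ty": 0,"tz": 0.12,"wx": 0,"wy": 0,"wz": 0,"hand": -1}
    - {"tx": 0,"ty": 0,"tz": 0.12,"wx": 0,"wy": 0,"wz": 0,"hand": -1}

```text
time_s: 14.78
tcp_pos: [0.5594, -0.0407, 0.2543]
tool_rot: [1.92, -2.485, 0.002]
contact_force: [0.0, 0.4, -1.4]
opening: 0.0136
```

>>> drive_tool:
  moves:
    - {"tx": 0,"ty": 0,"tz": 0.01,"wx": 0,"wy": 0,"wz": 0,"hand": -1}
    - {"tx": 0,"ty": 0,"tz": 0.02,"wx": 0,"wy": 0,"wz": 0,"hand": -1}
    - {"tx": 0,"ty": 0,"tz": 0.03,"wx": 0,"wy": 0,"wz": 0,"hand": -1}
    - {"tx": 0,"ty": 0,"tz": 0.04,"wx": 0,"wy": 0,"wz": 0,"hand": -1}
    - {"tx": 0,"ty": 0,"tz": 0.045,"wx": 0,"wy": 0,"wz": 0,"hand": -1}
    - {"tx": 0,"ty": 0,"tz": 0.05,"wx": 0,"wy": 0,"wz": 0,"hand": -1}
    - {"tx": 0,"ty": 0,"tz": 0.05,"wx": 0,"wy": 0,"wz": 0,"hand": -1}
    - {"tx": 0,"ty": 0,"tz": 0.05,"wx": 0,"wy": 0,"wz": 0,"hand": -1}

```text
time_s: 15.78
tcp_pos: [0.5594, -0.0407, 0.2444]
tool_rot: [1.92, -2.486, 0.002]
contact_force: [0.1, 0.1, -0.5]
opening: 0.0132
```

Run:
```python
from h import *
F=[]
for i in range(4):
  s=r.get_image("side")[:,:,::-1]; F.append(r.get_state()["contact_force"])
print(np.round(F,2))
go((.5595,-.0405,.234),-104.5)
cv2.imwrite("pics/p7.png",cv2.resize(s[180:270,260:360],None,fx=6,fy=6,interpolation=cv2.INTER_CUBIC))
```

```text
[[ 0.04 -0.8  -0.25]
 [-0.02 -0.44 -1.33]
 [ 0.39  0.31 -0.18]
 [ 0.18  0.41 -0.97]]
t [-0.0013 -0.0002  0.052 ] w [-0.0003 -0.0005 -0.0007] | pos [ 0.5594 -0.0407  0.2444] F [ 0.18  0.41 -0.97] t 15.97 open 0.0134
```

View pics/p7.png

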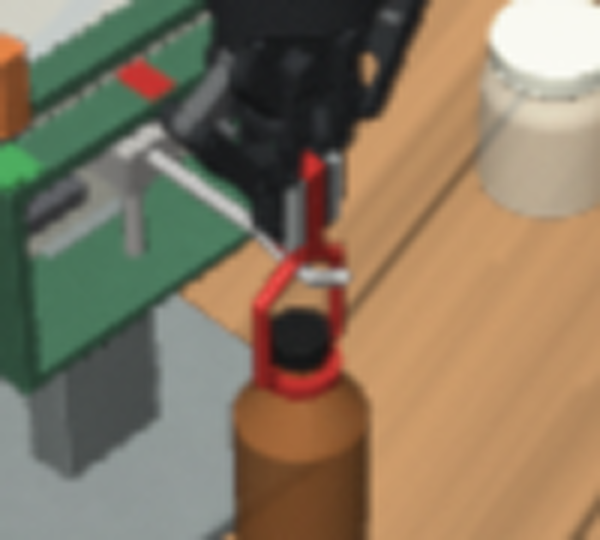

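The hook tip moved down from row 248 to 276, so the loop is seated and the hook is dipping. About 0.8 N is left to transfer.

>>> drive_tool:
  moves:
    - {"tx": 0,"ty": 0,"tz": 0.0075,"wx": 0,"wy": 0,"wz": 0,"hand": -1}
    - {"tx": 0,"ty": 0,"tz": 0.015,"wx": 0,"wy": 0,"wz": 0,"hand": -1}
    - {"tx": 0,"ty": 0,"tz": 0.0225,"wx": 0,"wy": 0,"wz": 0,"hand": -1}
    - {"tx": 0,"ty": 0,"tz": 0.03,"wx": 0,"wy": 0,"wz": 0,"hand": -1}
    - {"tx": 0,"ty": 0,"tz": 0.0375,"wx": 0,"wy": 0,"wz": 0,"hand": -1}
    - {"tx": 0,"ty": 0,"tz": 0.04,"wx": 0,"wy": 0,"wz": 0,"hand": -1}
    - {"tx": 0,"ty": 0,"tz": 0.04,"wx": 0,"wy": 0,"wz": 0,"hand": -1}

```text
time_s: 16.85
tcp_pos: [0.5594, -0.0407, 0.2364]
tool_rot: [1.92, -2.486, 0.002]
contact_force: [0.0, 0.3, 1.7]
opening: 0.0134
```

Run:
```python
from h import *
F=[]
for i in range(14):
  r.get_image("side"); F.append(r.get_state()["contact_force"])
F=np.array(F);print(F.mean(0),F.std(0))
go((.5595,-.0405,.234),-104.5)
```

```text
[-0.05078175 -0.21272951  0.00553403] [0.41859793 0.41890511 0.52446289]
t [-0.0012 -0.0001  0.0121] w [-0.0003 -0.0005 -0.0007] | pos [ 0.5594 -0.0407  0.2364] F [ 0.07 -0.06  0.73] t 17.55 open 0.0135
```

>>> drive_tool:
  moves:
    - {"tx": 0,"ty": 0,"tz": 0,"wx": 0,"wy": 0,"wz": 0,"hand": -0.66}
    - {"tx": 0,"ty": 0,"tz": 0,"wx": 0,"wy": 0,"wz": 0,"hand": -0.6}
    - {"tx": 0,"ty": 0,"tz": 0,"wx": 0,"wy": 0,"wz": 0,"hand": -0.5}
    - {"tx": 0,"ty": 0,"tz": 0,"wx": 0,"wy": 0,"wz": 0,"hand": -0.3}
    - {"tx": 0,"ty": 0,"tz": 0,"wx": 0,"wy": 0,"wz": 0,"hand": -0.1}
    - {"tx": 0,"ty": 0,"tz": 0,"wx": 0,"wy": 0,"wz": 0,"hand": 0.06}
    - {"tx": 0,"ty": 0,"tz": 0,"wx": 0,"wy": 0,"wz": 0,"hand": 0.06}
    - {"tx": 0,"ty": 0,"tz": 0,"wx": 0,"wy": 0,"wz": 0,"hand": 0.06}
    - {"tx": 0,"ty": 0,"tz": 0,"wx": 0,"wy": 0,"wz": 0,"hand": 0.06}
    - {"tx": 0,"ty": 0,"tz": 0,"wx": 0,"wy": 0,"wz": 0,"hand": 0.06}
    - {"tx": 0,"ty": 0,"tz": 0,"wx": 0,"wy": 0,"wz": 0,"hand": 0.06}
  force: 20

```text
time_s: 18.92
tcp_pos: [0.5594, -0.0407, 0.2364]
tool_rot: [1.92, -2.486, 0.002]
contact_force: [0.7, 1.0, -0.9]
opening: 0.0452
```

Run:
```python
from h import *
s=r.get_image("side")[:,:,::-1]
go((.5595,-.0405,.234),-104.5)
cv2.imwrite("pics/p8.png",cv2.resize(s[180:290,250:360],None,fx=5,fy=5,interpolation=cv2.INTER_CUBIC))
```

```text
t [-0.0011 -0.0001  0.0119] w [-0.0003 -0.0005 -0.0007] | pos [ 0.5594 -0.0407  0.2364] F [ 0.7  -0.1  -0.61] t 18.98 open 0.0453
```

View pics/p8.png

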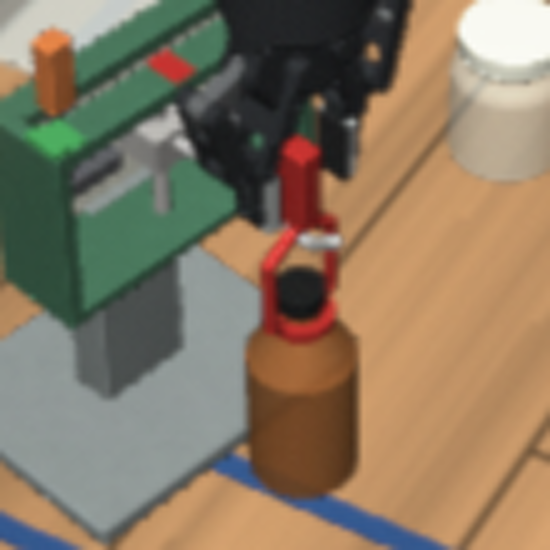

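The bottle hangs upright on the hook. The tab at (300,180) is free between the open fingers, so I'll retreat straight up.

>>> drive_tool:
  moves:
    - {"tx": 0,"ty": 0,"tz": -0.05,"wx": 0,"wy": 0,"wz": 0,"hand": 0.06}
    - {"tx": 0,"ty": 0,"tz": -0.15,"wx": 0,"wy": 0,"wz": 0,"hand": 0.06}
    - {"tx": 0,"ty": 0,"tz": -0.3,"wx": 0,"wy": 0,"wz": 0,"hand": 0.06}
    - {"tx": 0,"ty": 0,"tz": -0.5,"wx": 0,"wy": 0,"wz": 0,"hand": 0.06}
    - {"tx": 0,"ty": 0,"tz": -0.7,"wx": 0,"wy": 0,"wz": 0,"hand": 0.06}
    - {"tx": 0,"ty": 0,"tz": -0.9,"wx": 0,"wy": 0,"wz": 0,"hand": 0.06}
    - {"tx": 0,"ty": 0,"tz": -0.9,"wx": 0,"wy": 0,"wz": 0,"hand": 0.06}
    - {"tx": 0,"ty": 0,"tz": -0.9,"wx": 0,"wy": 0,"wz": 0,"hand": 0.06}
    - {"tx": 0,"ty": 0,"tz": -0.9,"wx": 0,"wy": 0,"wz": 0,"hand": 0.06}
    - {"tx": 0,"ty": 0,"tz": -0.9,"wx": 0,"wy": 0,"wz": 0,"hand": 0.06}
    - {"tx": 0,"ty": 0,"tz": -0.9,"wx": 0,"wy": 0,"wz": 0,"hand": 0.06}
    - {"tx": 0,"ty": 0,"tz": -0.9,"wx": 0,"wy": 0,"wz": 0,"hand": 0.06}

```text
time_s: 20.48
tcp_pos: [0.5593, -0.0404, 0.4162]
tool_rot: [1.92, -2.485, 0.002]
contact_force: [0.5, 0.5, -0.5]
opening: 0.0454
```

Run:
```python
from h import *
def c():
    s=r.get_image("side")[:,:,::-1];h=cv2.cvtColor(s,cv2.COLOR_BGR2HSV)
    a=(cv2.inRange(h,(0,170,90),(5,255,255))|cv2.inRange(h,(172,170,90),(180,255,255)))[200:250,292:325]
    p=cv2.findNonZero(a).reshape(-1,2); return s,p.mean(0)+[292,200],len(p)
for i in range(40):
    s,m,n=c()
    if i%4==0: print(m.round(2),n)
go((.5595,-.0405,.234),-104.5)
cv2.imwrite("pics/p9.png",cv2.resize(s[160:280,230:370],None,fx=5,fy=5,interpolation=cv2.INTER_CUBIC))
```

```text
[309.05 226.92] 257
[309.   226.74] 255
[309.09 226.89] 255
[309.05 227.02] 257
[309.1  226.91] 258
[309.05 226.72] 254
[309.09 227.01] 257
[309.04 226.78] 256
[309.01 226.9 ] 256
[309.07 226.86] 257
t [-1.10e-03 -1.00e-04  9.12e-01] w [-0.0003 -0.0005 -0.0007] | pos [ 0.5593 -0.0404  0.4164] F [0.27 0.08 0.08] t 22.48 open 0.0454
```

View pics/p9.png

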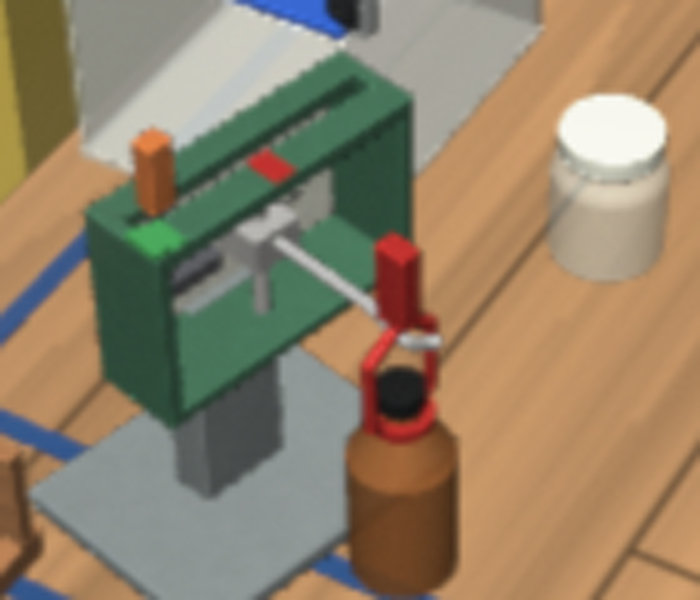

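The bottle hangs upright by its loop at (400,340), still within 0.2 px for 2 s. The lock at (152,170) is beside the green block, and the gripper is well clear.

```bash
python3 -c "
from workcell import r
print(r.close_job())"
```

```text
the job is handed in; nothing more can be done
None
```

The transport lock is released and the amber bottle hangs by its loop on the scale's hook. I handed the job in at about 22.5 s of the 58 s allowed; the hand-in gave no verdict.

- **Lock:** I pushed the orange grip with shut fingers until it stopped moving under about 10 N. The last picture shows it beside the green block.
- **Bottle:** It weighed about 2.25 N. I threaded the loop over the empty hook and lowered it at about 10–20 mm/s until the wrist carried none of its weight. I then opened the gripper gradually and backed straight up, 180 mm clear.
- **Final checks:** The bottle hung upright, and its red clip stayed within about 0.2 px for 2 s in the side view. By weight and tool height, the dip is about 23–25 mm, inside the 10–42 mm allowed.
- **Weaker points:** The two cameras disagreed by a few millimetres on the hook position, so I used an average. I couldn't measure the hook's dip or speed directly. I did not re-measure the bystanders at the end, but the planned paths kept clear of them and I noticed no contact.

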